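Refit the warming plate's knob and hold it in

ROBOT

A 6-joint arm with a two-finger parallel gripper is mounted at the origin on the work surface. World frame = base frame: x ahead of the robot, y to its left, z up, the work surface at z = 0. Lengths are in m, angles in rad, forces in N, time in s.
With the tool pointing down it reaches from about 0.3 to 0.775 m from the base axis. Payload 14.6 kg.
Tool frame: the origin (TCP) lies at the very end of the fingers, on their centre line; the grasp point (between the pads) lies 19 mm behind it; z points along the fingers, y is the line along which they close (so a half turn about z gives the same grasp; the last joint's range is limited). The gripper opens to 94 mm and grips with 3 to 60 N. Pads are 16 mm wide; open, the fingers measure 119 mm over their backs; the gripper's body (75 mm by 177 mm) begins 78 mm behind the grasp point.
Start: joints at [1.246, 0.3, 1.521, -0, 1.321, -0.067], TCP at [0.14, 0.532, 0.205] pointing down, gripper open.
Joint ranges: [-3.03, 3.03], [-0.79, 2.21], [0.23, 2.52], [-1.04, 4.18], [0, 3.07], [-2.55, 2.55]. Speed limits (rad/s): [2.22, 2.22, 2.57, 3.14, 3.14, 3.14].

INTERFACE

Orientations are given as [roll, pitch, yaw] about the fixed x, y, z axes, in that order (R = Rz(yaw) Ry(pitch) Rx(roll)).
In Python, from station import ctrl gives the robot as it stands.
- The arm moves only by the tool carry_out, never from a script. Its argument "motion" is text: rows parted by semicolons, each of 7 numbers parted by spaces: the shift along the world's x, y, z in m, then the turn, a rotation vector about the world's x, y, z in degrees, then the closure in counts, from 0 (fully open) to 255 (shut). In form: dx dy dz wx wy wz hand; .... A call has 1 to 20 rows; each row shifts and turns the commanded pose from where the row before left it; what a row does not reach is not made up. A row lasts 1/12 s, in which the tool goes at most 41.7 mm and 7.16 degrees, less where a joint would pass 70% of its speed; a pose out of reach is approached as far as the arm can. A call is refused whole if a number of a shift passes 0.0417 or a number of a turn 7.16, either way. A call with a gripper value outside its range is refused whole. The fingers move at their own pace and stop on an object; "grip_force" is the grip in N (left out, the last holds). Time passes only in rows, so rows that do not move let the fingers close. It gives the time, the measured TCP pose, the force, the opening and the grip force at its end, in the units of the state.
- ctrl.get_obs(): the state, without advancing time (a new reading comes with each control period).
- ctrl.camera(name): name is "scene" or "top" or "wrist"; returns a dict with "pixels" (400x640x3 uint8, red, green, blue), "range_z" (400x640 float32, m along the optical axis (not along the pixel's ray), 0 where there is no reading), "K" (3x3 intrinsics, pixels), "position" and "attitude" of the camera in the world. Camera axes: x right, y up, looking along -z (the intrinsics and any distortion apply to the point x, -y, -z); pixel columns grow to the right and rows downward; lengths in m; the calibration is good to about 2 mm. A picture is of the moment at which its call begins.
- ctrl.hand_in(): hands the job in; it is judged then, once.
The state is a dict: "time_s": time; "qpos": joint angles; "joint_vel": joint speeds; "tau": joint torques, N m; "ee_pos": TCP position; "eef_rot": TCP orientation; "force": force on the tool from outside, world axes, zero at the start; "moment": the same for the moment, N m; "grip_width": finger opening in m; "grip_force": force on a finger pad.
Only numpy, scipy, OpenCV 4.12 (cv2) and the standard library are available. Lean on these libraries where they do the work, as an engineer would, in place of code of your own. Each camera call takes 0.05 s, during which the arm holds its last target. There are 200 camera calls.

TASK

The grey warming plate on the painting table has been stripped for cleaning: press its loose aluminium dial plate down until it lies level and flush in the panel, then turn the black knob so that its nose points the same way as the flat of the D-shaft and fit it fully onto the shaft. Push the knob in against the shaft's spring to reset the cut-out, and finish while still holding it pushed in. Leave the pot, the jar, the tape roll and the brush where they are.

Things in the scene. Friction and masses are not known exactly. Their poses are not given: they have to be found in the camera images.
- unit: Fixed grey warming plate, 190 mm (x) by 360 mm (y), panel 55 mm above the table. Origin on the table under the D-shaft's axis; it reaches from -285 to +75 mm along its y; the dark hob (radius 86 mm, 6 mm above the panel) is centred at y = -180 mm. Round the shaft the panel has a recess 103 mm (x) by 83 mm (y), 6 mm deep (floor 49 mm above the table).
- plate: Loose aluminium dial plate, 100 mm (x) by 80 mm (y), 6 mm thick, about 110 g, with a 34 mm square window round the shaft. Origin at the centre of its underside, z up, axes as the warming plate's. It starts in the recess on two clip bars, level but 4 mm proud of the panel; pressed on both sides of the window (10 N in all) it goes down 4 mm to a hard stop, its top flush.
- clip_l (a joint): The clip bar under the plate at y = +29 mm (70 mm long along x): 0 up, 0.004 pressed down to its stop, m. It gives way at about 3 N and stays where it is pushed.
- clip_r (a joint): The same for the clip bar at y = -29 mm.
- shaft_tip (a point): Centre of the top of the upright steel D-shaft in the plate's window, 81 mm above the table (26 mm above the panel). z up; x points out of the flat, square to it. Diameter 14 mm, flat 3 mm from the axis, top 4 mm tapered to 65 % as a lead-in. A brass tab at its foot, seen in the window, reaches 16 mm out from the axis on the flat's side.
- shaft (a joint): How far the shaft is pushed in, m: 0 free, 0.005 at its stop. Its spring pushes back with 3 N at 0 and 8 N at 0.005. The shaft resists turning (0.3 N m).
- knob: Black bar knob, about 60 g, standing bore down on the table. Origin at the centre of the bore's mouth on the underside, z up, x to its nose. Bar 38 mm long (x -19 to +19), 28 mm wide (y, flat sides to grip), 38 mm high. D-bore 16 mm deep and across, flat on the nose side 4 mm from the axis: 1 mm play all round. Fully on, the underside is 16 mm below the shaft tip.
- knob_nose (a point): Tip of the knob's wedge-shaped nose, 31 mm from the bore axis along the knob's x, 16 mm above its underside. The nose runs from x = 19 to 31 mm, 32 mm high; a white line on top of the knob runs along x. With the knob fully on, its underside is 65 mm above the table with the shaft free, 60 mm with the shaft at its stop.
- pot: Bystander: open steel pot, about 120 mm across and 100 mm high, with two side handles, standing on the hob. Origin at the centre of its underside.
- jar: Bystander: glass jar with a brass cap, 50 mm across, 60 mm high. Origin at the centre of its underside.
- tape: Bystander: roll of tape lying flat, 100 mm across, 25 mm high. Origin at the centre of its underside.
- brush: Bystander: paint brush 200 mm long lying flat. Origin at its underside, x along it.
Mind the look-alikes: they are no part of the job. Of the things that look like the knob, the smaller one is meant. Of the things that look like the plate, the smaller one is meant.

How it is judged:
By the outcome, as a careful person would: the job done as asked, in the order asked, and still so for the second after the job is handed in, while the arm keeps its last pose, push and grip.
It also fails if it takes over 51 s, if anything falls off the work surface, if the arm or the gripper's body presses on something with over 40 N, if the wrist force passes 120 N, or if a joint passes its speed limit or range.

## Working session

There is one attempt and no reset: what is moved stays moved. The work goes in short steps, Python scripts to look and compute and a tool call to move; the robot and the scene stay as the last step left them, time stands still between calls to the robot, and variables do not carry over. Pictures are saved under pics/ and viewed, at most 10 in all, crops included, and the job is handed in when it is done.

Besides the shell and the picture viewer there is one more tool, called after "Emit:" as name(argument=value, ...) on one line, values as JSON. carry_out: Moves the arm, as the interface text tells. Its arguments: {"type":"object","properties":{"motion":{"type":"string"},"grip_force":{"type":"number"}},"required":["motion"]}

```bash
mkdir -p pics; ls
cat > h.py <<'E'
import numpy as np, cv2
from station import ctrl
from scipy.spatial.transform import Rotation as R
def cam(n):
    c=ctrl.camera(n); return c
def rot(c):
    a=np.array(c["attitude"],float)
    if a.shape==(3,3): return a
    return R.from_euler('xyz',a).as_matrix() if a.size==3 else None
def pts(c):
    K=np.array(c["K"]);z=c["range_z"];v,u=np.mgrid[0:z.shape[0],0:z.shape[1]]
    p=np.stack([(u-K[0,2])/K[0,0]*z,-(v-K[1,2])/K[1,1]*z,-z],-1)
    return p@rot(c).T+np.array(c["position"])
def ray(c,u,v,h):
    K=np.array(c["K"]);d=rot(c)@np.array([(u-K[0,2])/K[0,0],-(v-K[1,2])/K[1,1],-1]);o=np.array(c["position"])
    return o+d*(h-o[2])/d[2]
def save(n,im): cv2.imwrite("pics/"+n,im[...,::-1])
E
python3 - <<'E'
from h import *
print(ctrl.get_obs())
for n in("top","scene"):
    c=cam(n);save(n+"0.png",c["pixels"]);print(n,c["K"],c["position"],c["attitude"],[k for k in c])
    np.savez("/tmp/%s0.npz"%n,**{k:np.array(v) for k,v in c.items()})
E
```

```text
pics
{'time_s': 0.0, 'qpos': array([ 1.24639343e+00,  3.00477832e-01,  1.52157836e+00,  8.14129866e-06,
        1.32071278e+00, -6.66044609e-02]), 'joint_vel': array([ 0.0007239 , -0.00012412, -0.00049972,  0.00026928,  0.00120684,
        0.00108707]), 'tau': array([-4.66998936e-04, -5.31807017e+01, -3.52742851e+01,  7.09010242e-02,
        2.43107253e-02, -6.10261282e-05]), 'ee_pos': array([0.14014214, 0.5315715 , 0.20488379]), 'eef_rot': array([-3.14041946e+00, -8.61586192e-05,  2.88379215e+00]), 'force': array([0.42660038, 0.45888457, 0.63682056]), 'moment': array([-0.02596225, -0.00420925, -0.04111079]), 'grip_force': 0.0, 'grip_width': 0.09399237800952441}
top [[451.4793895    0.         320.19947234]
 [  0.         451.4793895  197.41279022]
 [  0.           0.           1.        ]] [0.34865102 0.15825177 0.99247279] [ 0.18957792 -0.00879615 -1.58544219] ['pixels', 'range_z', 'K', 'position', 'attitude']
scene [[384.04731589   0.         320.77472289]
 [  0.         384.04731589 200.89741887]
 [  0.           0.           1.        ]] [0.98276774 0.53545215 0.77464265] [ 0.73770118 -0.01900209  2.32943482] ['pixels', 'range_z', 'K', 'position', 'attitude']
```

View pics/top0.png

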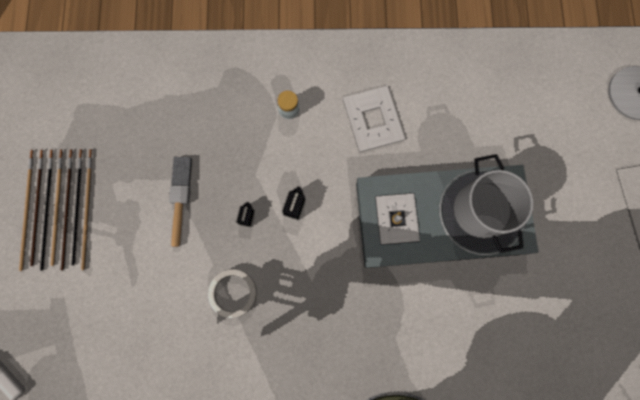

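View pics/scene0.png

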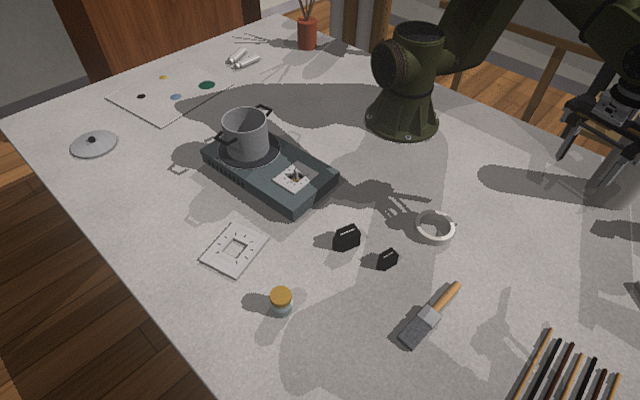

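The top view shows the small knob at (246,214), its larger look-alike at (294,203), the unit's dial plate and shaft at (398,218), and the bigger plate on the table at (374,118). The pot is at (500,203), the jar at (288,103), the tape at (232,294) and the brush at (181,200). The scene view agrees.

Run:
```python
from h import *
d=dict(np.load("/tmp/top0.npz"));P=pts(d);im=d["pixels"].astype(int)
g=im.sum(2)
for nm,(u0,u1,v0,v1) in dict(small=(232,262,198,232),big=(278,312,182,225)).items():
    s=P[v0:v1,u0:u1].reshape(-1,3); m=(s[:,2]>0.033)
    q=s[m]; (c,sz,a)=cv2.minAreaRect(q[:,:2].astype(np.float32)); print(nm,m.sum(),c,sz,a,np.median(q[:,2]),q.mean(0))
# unit: panel
s=P[150:280,345:545].reshape(-1,3);m=(s[:,2]>0.05)&(s[:,2]<0.066)&(s[:,1]>-.35)
c,sz,a=cv2.minAreaRect(s[m][:,:2].astype(np.float32));print("unit",c,sz,a,m.sum())
# plate bright
bw=((g>400)&(np.abs(P[...,2]-.059)<.006)); bw[:, :370]=0;bw[:,430:]=0
v,u=np.nonzero(bw);q=P[bw];print("plate",cv2.minAreaRect(q[:,:2].astype(np.float32)),np.median(q[:,2]),len(q))
w=P[200:235,380:418].reshape(-1,3);w=w[w[:,2]>.072];print("shaft",w.mean(0),len(w),w[:,2].max())
save("cropT.png",cv2.resize(d["pixels"][170:260,220:440],(792,324),interpolation=cv2.INTER_CUBIC))
```

```text
small 250 (0.4231504201889038, 0.24957486987113953) (0.2309853583574295, 0.046968571841716766) 39.29936218261719 0.03864748466103679 [0.4952512  0.30827901 0.04612125]
big 485 (0.45006462931632996, 0.1965559720993042) (0.21080204844474792, 0.05069736763834953) 7.169017314910889 0.05015234259182699 [0.51783292 0.20245704 0.06063423]
unit (0.4888535737991333, -0.11841323971748352) (0.19052381813526154, 0.3613143563270569) 3.9283628463745117 11223
plate ((0.4911192059516907, -0.012173067778348923), (0.08015070110559464, 0.07931127399206161), 3.789785146713257) 0.05981978283875833 949
shaft [0.45595269 0.01883894 0.24408639] 39 0.9924727884176731
```

View pics/cropT.png

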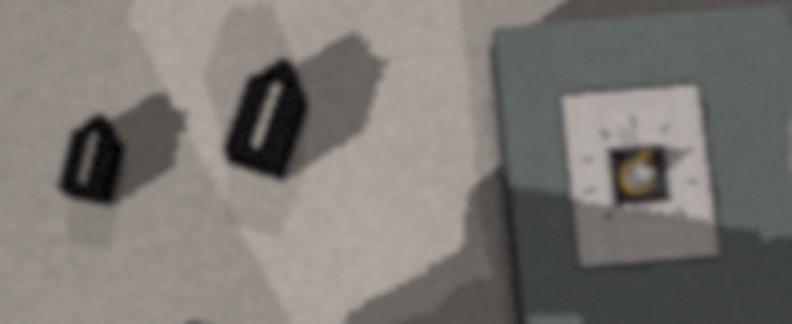

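Emit:
carry_out(motion="0.0214 -0.0341 0.004 0 0 1.17 0;0.0214 -0.0341 0.004 0 0 1.17 0;0.0214 -0.0341 0.004 0 0 1.17 0;0.0214 -0.0341 0.004 0 0 1.17 0;0.0214 -0.0341 0.004 0 0 1.17 0;0.0214 -0.0341 0.004 0 0 1.17 0;0.0214 -0.0341 0.004 0 0 1.17 0;0.0214 -0.0341 0.004 0 0 1.17 0;0.0214 -0.0341 0.004 0 0 1.17 0;0.0214 -0.0341 0.004 0 0 1.17 0;0.0214 -0.0341 0.004 0 0 1.17 0;0.0214 -0.0341 0.004 0 0 1.17 0;0.0214 -0.0341 0.004 0 0 1.17 0;0.0214 -0.0341 0.004 0 0 1.17 0;0.0214 -0.0341 0.004 0 0 1.17 0;0.0214 -0.0341 0.004 0 0 1.17 0;0 0 0 0 0 0 128;0 0 0 0 0 0 128")

```text
time_s: 1.6
ee_pos: [0.4829, -0.0151, 0.2688]
eef_rot: [3.141, -0.001, -3.076]
force: [0.3, 0.1, 0.6]
grip_width: 0.0839
grip_force: 0.0
```

Run:
```python
from h import *
o=ctrl.get_obs();print(o["ee_pos"],o["eef_rot"],o["qpos"],o["grip_width"],o["force"])
c=cam("wrist");np.savez("/tmp/w1.npz",**{k:np.array(v) for k,v in c.items()});save("w1.png",c["pixels"]);print(c["position"],c["attitude"])
d=dict(np.load("/tmp/top0.npz"));P=pts(d);m=(P[...,2]>.145)&(P[...,2]<.175)&(P[...,0]>.3)&(P[...,1]<-.05);q=P[m][:,:2].astype(np.float32)
print("pot rim",cv2.minEnclosingCircle(q),q.max(0),q.min(0))
```

```text
[ 0.48288885 -0.0151471   0.26878943] [ 3.14134086e+00 -1.30534539e-03 -3.07562100e+00] [-1.07199604e-01  1.05896538e-01  1.60639553e+00  2.33320089e-05
  1.43062979e+00 -1.74397069e+00] 0.08385627983001158 [0.32024689 0.13450083 0.56807835]
[ 0.39837879 -0.02086699  0.44810507] [-0.29080457 -0.00169042  1.63749961]
pot rim ((0.49728137254714966, -0.19230908155441284), 0.09537331759929657) [ 0.5925168 -0.1311499] [ 0.40210378 -0.25156617]
```

View pics/w1.png

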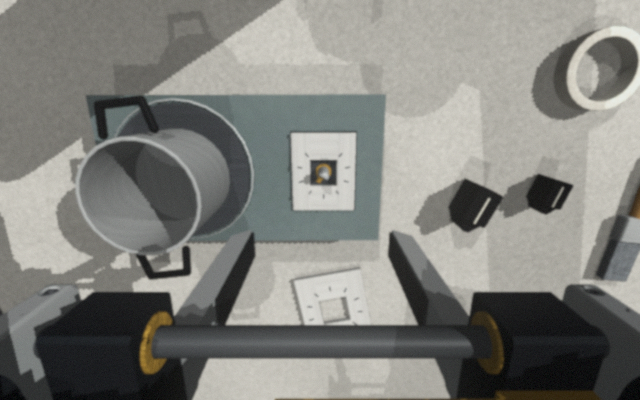

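The wrist view, taken from behind, shows the dial plate between (290,131) and (356,211), with the shaft in its window at (323,172). Next I'll measure the plate, shaft and tab.

Run:
```python
from h import *
d=dict(np.load("/tmp/w1.npz"));P=pts(d);im=d["pixels"];g=im.astype(int).sum(2)
bw=((g>430)).astype(np.uint8);bw[:,:275]=0;bw[:,375:]=0;bw[:115]=0;bw[225:]=0
n,l,st,ce=cv2.connectedComponentsWithStats(bw);k=1+st[1:,4].argmax()
v,u=np.nonzero(l==k);uv=np.stack([u,v],1).astype(np.float32)
w=np.array([ray(d,a,b,.059)[:2] for a,b in uv],np.float32)
print("plate",cv2.minAreaRect(w),np.median(P[l==k][:,2]))
win=P[158:188,308:340];m=win[...,2]>.070;q=win[m];print("shaft",q.mean(0),m.sum(),q[:,2].max())
hsv=cv2.cvtColor(im,cv2.COLOR_RGB2HSV)
s=hsv[155:190,305:342]; mm=(s[...,1]>90)&(s[...,2]>60)&(s[...,0]<30)
v,u=np.nonzero(mm);print("brass",len(u),np.mean([ray(d,a+305,b+155,.05) for a,b in zip(u,v)],0))
save("w1c.png",cv2.resize(im[152:194,300:350],(600,504),interpolation=cv2.INTER_CUBIC))
```

```text
plate ((0.4820338189601898, -0.012027747929096222), (0.09975489974021912, 0.08053481578826904), 3.813310384750366) 0.05903819028628496
shaft [ 0.47769458 -0.01171309  0.08728557] 91 0.44810507003660155
brass 108 [ 0.48165881 -0.0133063   0.05      ]
```

View pics/w1c.png

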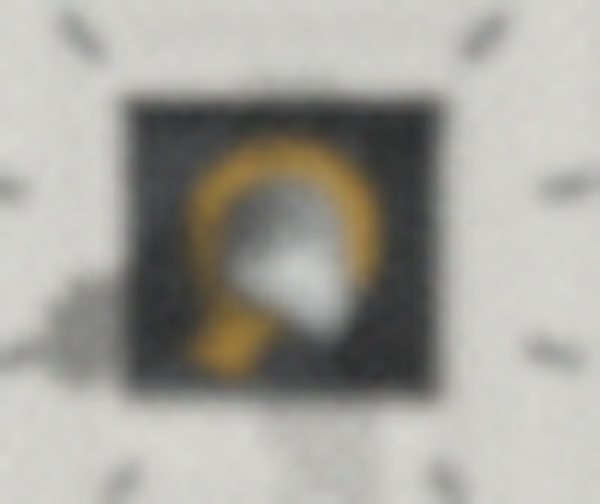

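Emit:
carry_out(motion="-0.001 0.003 -0.02 0 0 0 128;0 0 -0.02 0 0 0 128;0 0 -0.02 0 0 0 128;0 0 -0.02 0 0 0 128;0 0 -0.02 0 0 0 128;0 0 -0.02 0 0 0 128;0 0 -0.02 0 0 0 128;0 0 0 0 0 0 128;0 0 0 0 0 0 128")

```text
time_s: 2.4
ee_pos: [0.481, -0.0098, 0.1295]
eef_rot: [3.141, -0.001, -3.071]
force: [0.6, 0.0, 0.2]
grip_width: 0.047
grip_force: 0.0
```

```bash
cat > tab.py <<'E'
from h import *
import sys
def tab(d,u0,u1,v0,v1,h=.05):
    hsv=cv2.cvtColor(d["pixels"],cv2.COLOR_RGB2HSV)
    s=hsv[v0:v1,u0:u1]; mm=(s[...,1]>90)&(s[...,2]>60)&(s[...,0]<30)
    v,u=np.nonzero(mm);return np.array([ray(d,a+u0,b+v0,h)[:2] for a,b in zip(u,v)])
if __name__=="__main__":
    c=cam("wrist");n=sys.argv[1];np.savez("/tmp/%s.npz"%n,**{k:np.array(v) for k,v in c.items()});save(n+".png",c["pixels"])
    K=c["K"];o=np.array([.482,-.0125,.06]);p=rot(c).T@(o-np.array(c["position"]));u=int(K[0][2]+K[0][0]*p[0]/-p[2]);v=int(K[1][2]-K[1][1]*p[1]/-p[2])
    s=int(.02*K[0][0]/-p[2]);print(u,v,s,ctrl.get_obs()["grip_width"])
    q=tab(c,u-s,u+s,v-s,v+s)
    r=np.hypot(*(q-o[:2]).T);f=q[r>.0125];print(len(q),len(f),q.min(0),q.max(0),f.mean(0))
    print("window box",[ray(c,a,b,.059)[:2].round(4) for a,b in((u,v),)])
    save(n+"c.png",cv2.resize(c["pixels"][max(0,v-s-8):v+s+8,u-s-8:u+s+8],(600,600),interpolation=cv2.INTER_CUBIC))
E
python3 tab.py w2
```

```text
317 209 23 0.04684730247744548
195 32 [ 0.47164909 -0.02271659] [ 0.49726592 -0.00229744] [ 0.49517902 -0.01801784]
window box [array([ 0.4816, -0.013 ])]
```

View pics/w2c.png

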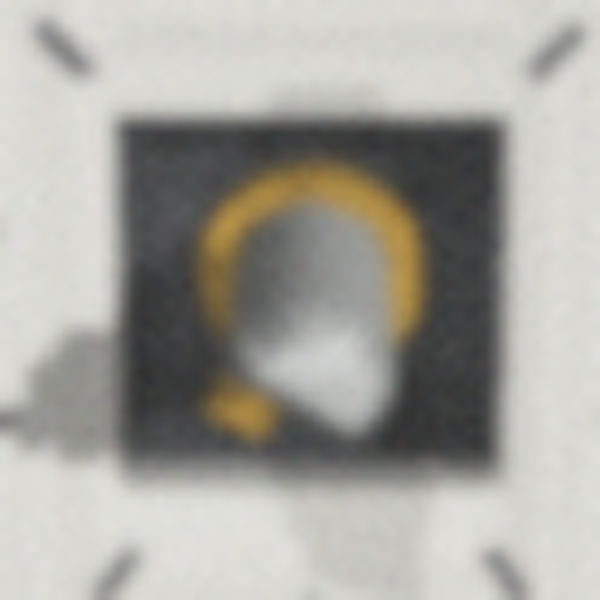

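Tab direction is about -22.6° with the shaft axis at (0.482, -0.0125), both consistent with the plate centre. Now the press.

Emit:
carry_out(motion="0.001 -0.002 -0.03 0 0 0 128;0 0 -0.03 0 0 0 128;0 0 -0.006 0 0 0 128;0 0 -0.002 0 0 0 128;0 0 -0.002 0 0 0 128;0 0 -0.002 0 0 0 128;0 0 -0.001 0 0 0 128;0 0 -0.001 0 0 0 128;0 0 -0.001 0 0 0 128;0 0 0 0 0 0 128")

```text
time_s: 3.28
ee_pos: [0.4836, -0.0128, 0.0555]
eef_rot: [-3.141, 0.003, -3.073]
force: [2.3, 1.1, 4.8]
grip_width: 0.0469
grip_force: 2.3
```

Emit:
carry_out(motion="0 0 -0.001 0 0 0 128;0 0 -0.001 0 0 0 128;0 0 -0.001 0 0 0 128;0 0 0 0 0 0 128;0 0 0 0 0 0 128")

```text
time_s: 3.7
ee_pos: [0.4839, -0.0128, 0.055]
eef_rot: [-3.141, 0.003, -3.073]
force: [-14.4, 3.0, 44.1]
grip_width: 0.0469
grip_force: 22.2
```

Emit:
carry_out(motion="0 0 0.003 0 0 0 128;0 0 0.01 0 0 0 128;0 0 0.03 0 0 0 128;0 0 0.04 0 0 0 128;0 0 0.04 0 0 0 100;0 0.0 0.04 0 0 0 80;0 0.03 0.02 0 0 0 60;0 0.04 0 0 0 0 60;0 0.04 0 0 0 0 60;0 0 0 0 0 0 60")

```text
time_s: 4.53
ee_pos: [0.4819, 0.1021, 0.2353]
eef_rot: [3.141, 0.001, -3.069]
force: [-0.7, 0.0, -0.6]
grip_width: 0.0718
grip_force: 0.0
```

Run:
```python
from h import *
o=ctrl.get_obs();print(o["ee_pos"],o["grip_width"],o["force"])
c=cam("wrist");np.savez("/tmp/w3.npz",**{k:np.array(v) for k,v in c.items()});save("w3.png",c["pixels"])
P=pts(c)
Rz=R.from_euler('z',3.8,degrees=True).as_matrix()
q=(P-[.482,-.0125,0])@Rz
def z(x0,x1,y0,y1):
    m=(q[...,0]>x0)&(q[...,0]<x1)&(q[...,1]>y0)&(q[...,1]<y1)&(q[...,2]>.03)&(q[...,2]<.07);return m.sum(),np.median(q[m][:,2]).round(4)
print("plate L,R",z(-.04,.04,.022,.037),z(-.04,.04,-.037,-.022),"x-,x+",z(-.045,-.025,-.03,.03),z(.022,.045,-.03,.03),"panel L,R",z(-.04,.04,.048,.07),z(-.04,.04,-.07,-.048))
# knobs: points above .03 near small
m=(P[...,2]>.031)&(P[...,2]<.045)&(np.hypot(P[...,0]-.495,P[...,1]-.308)<.05)
t=P[m];print("knob",m.sum(),t.mean(0),cv2.minAreaRect(t[:,:2].astype(np.float32)))
v,u=np.nonzero(m);print(u.min(),u.max(),v.min(),v.max())
```

```text
[0.48193735 0.10207373 0.23527918] 0.07178648372949765 [-0.71312666  0.00137568 -0.60123114]
plate L,R (np.int64(858), np.float64(0.0549)) (np.int64(857), np.float64(0.0549)) x-,x+ (np.int64(941), np.float64(0.0549)) (np.int64(900), np.float64(0.055)) panel L,R (np.int64(1253), np.float64(0.055)) (np.int64(1245), np.float64(0.0548))
knob 801 [0.49762514 0.30919274 0.03713645] ((0.5015876293182373, 0.31021684408187866), (0.028980905190110207, 0.04995584860444069), 77.46297454833984)
468 501 180 218
```

View pics/w3.png

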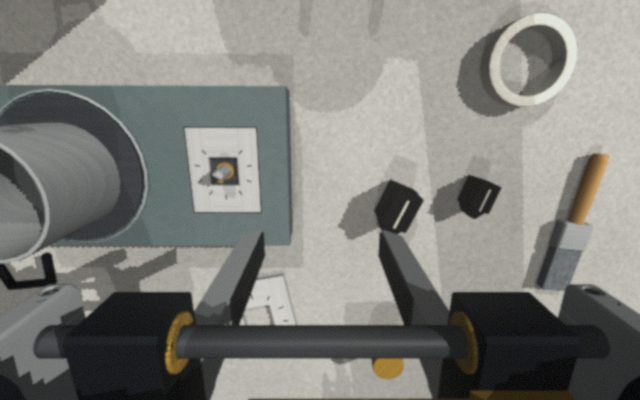

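The dial plate is now flush: 0.0549 m on every side against 0.055 m for the panel. The small knob is at (0.4957, 0.3115) with its nose at -12.5°, and its footprint of 29×50 mm matches.

Emit:
carry_out(motion="0.002 0.03 -0.01 0 0 -2.4 60;0.002 0.03 -0.01 0 0 -2.4 60;0.002 0.03 -0.02 0 0 -2.4 60;0.002 0.03 -0.02 0 0 -2.4 60;0.002 0.03 -0.02 0 0 -2.4 60;0.002 0.03 -0.02 0 0 -2.4 60;0.002 0.03 -0.03 0 0 -2.3 60;0 0 -0.03 0 0 0 60;0 0 0 0 0 0 60;0 0 0 0 0 0 60;0 0 0 0 0 0 60")

```text
time_s: 5.5
ee_pos: [0.4976, 0.3058, 0.077]
eef_rot: [3.141, 0.001, 2.918]
force: [-0.1, -0.2, 0.6]
grip_width: 0.072
grip_force: 0.0
```

Run:
```python
from h import *
o=ctrl.get_obs();print(o["ee_pos"],np.degrees(o["eef_rot"]),o["grip_width"],o["force"])
c=cam("wrist");P=pts(c);save("w4.png",c["pixels"])
m=(P[...,2]>.031)&(P[...,2]<.045)&(np.hypot(P[...,0]-.497,P[...,1]-.310)<.036)&(c["pixels"].astype(int).sum(2)<200)
t=P[m];print("knob",m.sum(),t.mean(0),cv2.minAreaRect(t[:,:2].astype(np.float32)))
```

```text
[0.49756822 0.30582617 0.07698567] [1.79947200e+02 7.35783681e-02 1.67193275e+02] 0.0719913977294013 [-0.08590762 -0.1700641   0.56361037]
knob 1720 [0.49593792 0.3108534  0.0372037 ] ((0.5010683536529541, 0.30975601077079773), (0.026863204315304756, 0.04938811808824539), 77.70421600341797)
```

View pics/w4.png

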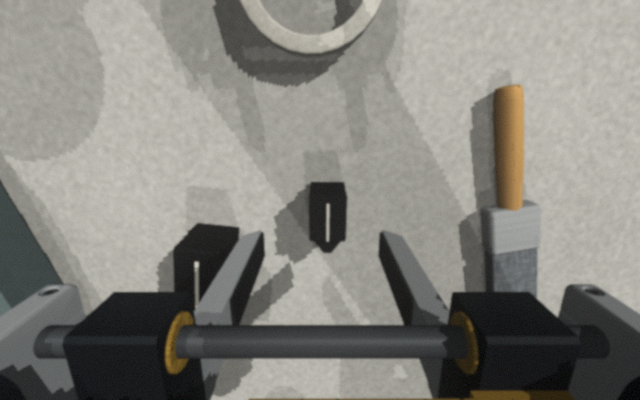

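Emit:
carry_out(motion="-0.002 0.005 -0.03 0 0 0 60;0 0 -0.025 0 0 0 60;0 0 -0.012 0 0 0 60;0 0 0 0 0 0 60;0 0 0 0 0 0 120;0 0 0 0 0 0 180;0 0 0 0 0 0 220;0 0 0 0 0 0 220;0 0 0 0 0 0 220;0 0 0 0 0 0 220", grip_force=30)

```text
time_s: 6.38
ee_pos: [0.4948, 0.3117, 0.0085]
eef_rot: [3.141, 0.0, 2.919]
force: [-0.1, -0.1, 1.1]
grip_width: 0.0352
grip_force: 0.0
```

Emit:
carry_out(motion="0 0 0 0 0 0 255;0 0 0 0 0 0 255;0 0 0 0 0 0 255;0 0 0 0 0 0 255;0 0 0 0 0 0 255")

```text
time_s: 6.8
ee_pos: [0.4947, 0.3117, 0.0082]
eef_rot: [3.141, 0.0, 2.919]
force: [-1.6, 0.1, 5.0]
grip_width: 0.0281
grip_force: 30.0
```

Emit:
carry_out(motion="0 0 0.02 0 0 0 255;0 0 0.03 0 0 0 255;0 0 0.04 0 0 0 255;0 0 0.04 0 0 0 255;-0.0014 -0.036 0 0 0 -1.1 255;-0.0014 -0.036 0 0 0 -1.1 255;-0.0014 -0.036 0 0 0 -1.1 255;-0.0014 -0.036 0 0 0 -1.1 255;-0.0014 -0.036 0 0 0 -1.1 255;-0.0014 -0.036 0 0 0 -1.1 255;-0.0014 -0.036 0 0 0 -1.1 255;-0.0014 -0.036 0 0 0 -1.1 255;-0.0014 -0.036 0 0 0 -1.0 255;0 0 0 0 0 0 255;0 0 0 0 0 0 255;0 0 0 0 0 0 255")

```text
time_s: 8.13
ee_pos: [0.4819, -0.012, 0.1379]
eef_rot: [3.141, -0.0, 2.748]
force: [-0.4, -0.2, -0.9]
grip_width: 0.0277
grip_force: 30.0
```

Run:
```python
from h import *
o=ctrl.get_obs();print(o["ee_pos"],np.degrees(o["eef_rot"]),o["grip_width"],o["force"])
c=cam("wrist");P=pts(c);save("w5.png",c["pixels"]);p=o["ee_pos"]
m=(P[...,2]>p[2]+.02)&(P[...,2]<p[2]+.04)&(np.hypot(P[...,0]-p[0],P[...,1]-p[1])<.036)&(c["pixels"].astype(int).sum(2)<200)
t=P[m];print("knob",m.sum(),t.mean(0),np.median(t[:,2]),cv2.minAreaRect(t[:,:2].astype(np.float32)))
# white line on top
g=c["pixels"].astype(int).sum(2)
m=(np.abs(P[...,2]-np.median(t[:,2]))<.006)&(np.hypot(P[...,0]-p[0],P[...,1]-p[1])<.03)&(g>330)
w=P[m];l=cv2.fitLine(w[:,:2].astype(np.float32),cv2.DIST_L2,0,.01,.01).ravel();print(len(w),w.mean(0),np.degrees(np.arctan2(l[1],l[0])))
```

```text
[ 0.48194905 -0.01198925  0.13788871] [ 1.79993806e+02 -1.42166047e-02  1.57440133e+02] 0.02767811545508414 [-0.41687725 -0.18441667 -0.91429045]
knob 3578 [ 0.48178682 -0.01198344  0.16687968] 0.16746371879636512 ((0.488444983959198, -0.014752836897969246), (0.03066047839820385, 0.05043051764369011), 68.20972442626953)
597 [ 0.47617923 -0.00937749  0.16772837] 67.10777
```

View pics/w5.png

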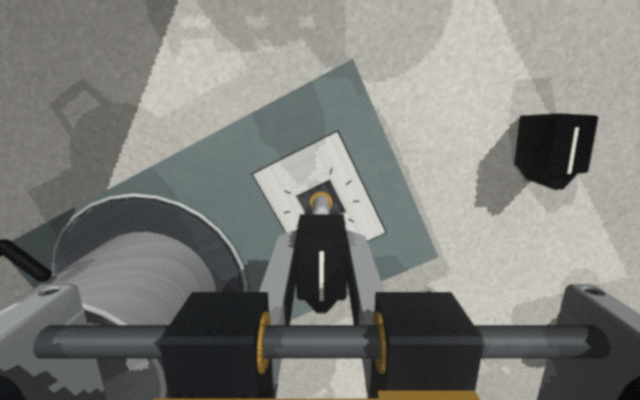

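Emit:
carry_out(motion="-0.0006 -0.0004 -0.02 0 0 0 255;0 0 -0.02 0 0 0 255;0 0 -0.003 0 0 0 255;0 0 -0.003 0 0 0 255;0 0 -0.003 0 0 0 255;0 0 -0.002 0 0 0 255;0 0 0 0 0 0 255")

```text
time_s: 8.77
ee_pos: [0.4816, -0.0126, 0.0873]
eef_rot: [3.141, 0.001, 2.748]
force: [-0.3, -0.3, -0.6]
grip_width: 0.028
grip_force: 30.0
```

No contact with the underside about 2 mm below the tip, so it is entering. Continuing.

Emit:
carry_out(motion="0 0 -0.002 0 0 0 255;0 0 -0.002 0 0 0 255;0 0 -0.002 0 0 0 255;0 0 -0.002 0 0 0 255;0 0 0 0 0 0 255")

```text
time_s: 9.18
ee_pos: [0.4812, -0.0128, 0.0786]
eef_rot: [-3.141, -0.0, 2.748]
force: [-0.7, 0.8, -0.1]
grip_width: 0.0279
grip_force: 30.0
```

Emit:
carry_out(motion="0 0 -0.002 0 0 0 255;0 0 -0.002 0 0 0 255;0 0 -0.001 0 0 0 255;0 0 -0.001 0 0 0 255;0 0 0 0 0 0 255;0 0 0 0 0 0 255")

```text
time_s: 9.68
ee_pos: [0.4813, -0.0127, 0.073]
eef_rot: [-3.142, -0.0, 2.748]
force: [-2.5, 0.7, 2.4]
grip_width: 0.028
grip_force: 30.0
```

Emit:
carry_out(motion="0 0 -0.001 0 0 0 255;0 0 -0.001 0 0 0 255;0 0 -0.001 0 0 0 255;0 0 -0.001 0 0 0 255;0 0 0 0 0 0 255;0 0 0 0 0 0 255")

```text
time_s: 10.18
ee_pos: [0.4814, -0.0127, 0.0691]
eef_rot: [-3.142, 0.0, 2.748]
force: [-4.5, 1.5, 5.5]
grip_width: 0.0278
grip_force: 30.0
```

Emit:
carry_out(motion="0 0 -0.001 0 0 0 255;0 0 -0.001 0 0 0 255;0 0 0 0 0 0 255;0 0 0 0 0 0 255")

```text
time_s: 10.52
ee_pos: [0.4816, -0.0127, 0.0678]
eef_rot: [3.141, 0.001, 2.748]
force: [-8.3, 1.0, 15.5]
grip_width: 0.028
grip_force: 30.0
```

Run:
```python
from h import *
o=ctrl.get_obs();p=o["ee_pos"];print(p,o["force"],np.degrees(o["eef_rot"]))
c=cam("wrist");P=pts(c);g=c["pixels"].astype(int).sum(2)
m=(P[...,2]>.085)&(P[...,2]<.11)&(np.hypot(P[...,0]-p[0],P[...,1]-p[1])<.036)&(g<200)
t=P[m];print("knob top",np.percentile(t[:,2],[30,50,80]),cv2.minAreaRect(t[:,:2].astype(np.float32)))
q=(P-[.482,-.0125,0])@R.from_euler('z',3.8,degrees=True).as_matrix()
for y in(.03,-.03):
    m=(abs(q[...,0]+.03)<.015)&(abs(q[...,1]-y)<.006)&(abs(q[...,2]-.055)<.01);print("plate",y,m.sum(),np.median(q[m][:,2]))
```

```text
[ 0.48155714 -0.01273914  0.06782277] [-8.27972616  1.0259349  15.4765535 ] [1.79990397e+02 2.95098074e-02 1.57454148e+02]
knob top [0.09683023 0.09736479 0.09800878] ((0.4879932403564453, -0.015443781390786171), (0.030530035495758057, 0.05038399621844292), 68.0766830444336)
plate 0.03 882 0.054985362527383785
plate -0.03 784 0.054895754809317535
```

The knob's top is at about 0.098 m, so its underside is at 0.060 m, at the shaft's stop. The 15 N push exceeds the 8 N spring, and the plate is still flush.

```bash
python3 -c "
from station import ctrl
print(ctrl.hand_in())"
```

```text
the job is handed in; nothing more can be done
None
```

The job is handed in: the dial plate is pressed flush, and the knob is aligned with the shaft's flat, fully fitted and still held pushed in at the shaft's stop (about 10.6 s of 51 s used).

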